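Drive a stirrer coupling's shear pin home with the bench spring punch

ROBOT

A 6-joint arm with a two-finger parallel gripper is mounted at the origin on the work surface; the furniture and walls round the work are solid. World frame = base frame: x ahead of the robot, y to its left, z up, the work surface at z = 0. Lengths are in mm, angles in rad, forces in N, time in s.
With the tool pointing down it reaches from about 350 to 975 mm from the base axis. Payload 7.1 kg.
Tool frame: the origin (TCP) lies at the centre of the arm's flange, where the gripper is bolted on; the fingertips stand 182 mm ahead of it and the grasp point (between the pads) lies 163 mm ahead of it; z points along the fingers, y is the line along which they close (so a half turn about z gives the same grasp; the last joint's range is limited). The gripper opens to 88 mm and grips with 3 to 60 N. Pads are 20 mm wide; open, the fingers measure 115 mm over their backs; the gripper's body (75 mm by 178 mm) begins 61 mm behind the grasp point.
Start: joints at [1.083, 0.423, 1.63, -0, 1.089, -0.019], TCP at [282.353, 557.569, 404.675] pointing down, gripper open.
Joint ranges: [-3, 3], [-0.9, 2.11], [0.09, 2.58], [-1.31, 4.45], [0.11, 2.69], [-2.54, 2.54]. Speed limits (rad/s): [2.39, 2.39, 3.01, 3.14, 3.14, 3.14].

INTERFACE

Orientations are given as a rotation vector (axis times angle).
In Python, from workcell import readout, get_image, ctrl gives the robot as it stands.
- The arm moves only by the tool step_arm, never from a script. Its argument "targets" is a list that holds one entry, the list of rows, each a list of 7 numbers: the shift along the world's x, y, z as a fraction of full scale, then the turn, a rotation vector about the world's x, y, z as a fraction of full scale, then the opening, from 0 (shut) to 1 (fully open). In form: [[[dx, dy, dz, wx, wy, wz, claw], ...]]. A call has exactly 5 rows; each row shifts and turns the commanded pose from where the row before left it; what a row does not reach is not made up. Full scale, the value 1, is 0.05 m for a shift and 4 degrees for a turn. A row lasts 1/8 s, in which the tool goes at most 62.5 mm and 10.7 degrees, less where a joint would pass 70% of its speed; a pose out of reach is approached as far as the arm can. A call with a number of a shift or a turn outside -1 to 1 is refused whole. A call with a gripper value outside its range is refused whole. The fingers move at their own pace and stop on an object; the grip force is fixed at half the most. Time passes only in rows, so rows that do not move let the fingers close, or fill a call up. It gives the time, the measured TCP pose, the force, the opening and the grip force at its end, in the units of the state.
- readout.get_obs(): the state, without advancing time (a new reading comes with each control period).
- get_image(name): name is "scene" or "side" or "wrist"; returns a dict with "pixels" (480x640x3 uint8, red, green, blue), "intrinsics" (3x3 intrinsics, pixels), "extrinsics" (4x4, takes a point from world to camera coordinates). Camera axes: x right, y down, z forward; pixel columns grow to the right and rows downward; lengths in mm; the calibration is good to about 2 mm. A picture is of the moment at which its call begins. There is no depth.
- ctrl.close_job(): hands the job in; it is judged then, once.
The state is a dict: "t": time; "qpos": joint angles; "qvel": joint speeds; "joint_torque": joint torques, N m; "ee_pos": TCP position; "orientation": TCP orientation; "ft_force": force on the tool from outside, world axes, zero at the start; "moment": the same for the moment, N m; "width": finger opening in mm; "grasp_force": force on a finger pad.
Only numpy, scipy, OpenCV 4.12 (cv2) and the standard library are available. Lean on these libraries where they do the work, as an engineer would, in place of code of your own. Each camera call takes 0.05 s, during which the arm holds its last target. There are 200 camera calls.

TASK

Stand the stirrer coupling fully down in the nest of the spring punch with its proud pin facing the striker through the slot. Then draw the cocking handle back until the sear catches, without hauling it hard against its back stop, ease off and let go of the handle, and gently press the trip pad so that the blow drives the pin home. Leave the coupling seated in the nest and the beaker, cup and flask undisturbed.

Things in the scene. Friction and masses are not known exactly. Their poses are not given: they have to be found in the camera images.
- punch: Spring punch bolted to the bench. Origin at the bench under its grey bed (x -144 to 148 mm, 80 mm wide); x = strike direction, level; z up. Strike axis 46 mm above the bench. Along x: handle, sear carriage (-135 to -46 mm, the part between two grey cheeks, 68 mm high), barrel (-36 to 46), bearing block (47 to 61), nest (77 to 143). All but handle and trip pad lies below 72 mm.
- nest (a point): Centre of the nest's floor, 22 mm above the bench, 105 mm ahead of the punch's origin; axes as the punch's. Square steel pocket 32 x 32 mm inside, 32 mm deep, open above, inner top edges rounded 3 mm. The wall on the striker's side (-x) has a slot 16 mm wide, open above, for the coupling's pin; the far wall is the anvil.
- coupling_centre (a point): Middle (37 mm above the foot) of the loose steel stirrer coupling, about 0.4 kg: upright square bar 30 x 30 x 66 mm with a 25 mm round boss on top, 74 mm high in all. z up; its steel pin, 8 mm thick, stands out of the -x face 24 mm above the foot. In the nest its axes agree with the punch's (pin towards the striker). Grip the flat side faces (+y and -y) above nest height.
- pin (a joint): How far the coupling's pin is driven in, m: 0 = 10 mm proud of the -x face, 0.010 = home, flush. Starts at 0 to 0.002. A tight fit (about 5 N moves it), to be driven by the blow, never pushed by the hand.
- striker (a joint): Draw of the striker, m: 0 at rest (within 3 mm), grows as the handle is drawn along the punch's -x. Its spring takes 0.40 N per mm; the sear catches somewhere from 34 to 50 mm, unknown before. The collar lifts the sear over the 15 mm before (up to 6 N more). Once caught it stays drawn: eased forward, it goes 2 to 3 mm and its load leaves the fingers. Fired, it flies to -0.013 and returns to rest.
- handle (a point): Upright cocking handle on the striker's tail; at rest 160 mm behind the punch's origin. Black round grip 16 mm thick, middle at this point, 98 mm above the bench, 18 mm down and 25 mm up from it. Axes as the punch's. 1.5 mm past the catch it meets a rubber back stop, 20 N per mm on top of the spring: a pull of 25 N in all is reached only there, so the sear has then caught. Over 34 N is too hard.
- trip_pad (a point): Ribbed steel thumb pad on the sear's tail, 23 x 20 mm, above the barrel; this point is the centre of its upper face, about 80 mm above the bench; axes as the punch's. With the striker caught, 8 to 12 N presses it 6 to 8 mm down, where the sear lets go; it bottoms at about 11 mm. Over 30 N is too hard. It springs back.
- beaker: Bystander: glass beaker, 72 mm wide, 88 mm high; origin at the centre of its underside.
- cup: Bystander: white plastic measuring cup with a handle, 73 x 95 mm, 102 mm high; origin at the centre of its underside.
- flask: Bystander: conical glass flask, 61 mm wide, 105 mm high; origin at the centre of its underside.
There are look-alikes about, which are no part of the job. Of the things that look like the part that bears coupling_centre, the smallest one is meant.

How it is judged (in metres and radians):
On the way, in this order (a step that is already met when the one before it is completed fails the run):
1. the coupling stands fully down in the nest, let go, its pin still proud (horizontal distance between coupling_centre and nest below 0.004 m and z of coupling_centre in the frame of nest below 0.0395 m and angle between the x axis of coupling_centre and the x axis of nest, either way round below 0.1 rad and contact force between the fingers and coupling below 0.1 N and value of joint pin below 0.004 m and angle between coupling_centre's own z axis and vertical below 0.06 rad), for 0.3 s.
2. the striker is caught by the sear, the handle let go, the pin not yet driven (value of joint striker above 0.03 m and contact force between each of the arm, the fingers and striker below 0.1 N and value of joint pin below 0.004 m), for 0.4 s.
3. the blow has driven the pin home (value of joint pin above 0.009 m), for 0.1 s.
At the end, for the whole second after the job is handed in: The pin is home (at least 9 of its 10 mm driven, at most 1 mm proud), the striker is fired and at rest forward (draw under 5 mm), and the coupling stands upright and released in the nest: within 4 mm of its centre, foot within 2.5 mm of the floor, square to it within 0.1 rad (value of joint pin above 0.009 m and value of joint striker below 0.005 m and horizontal distance between coupling_centre and nest below 0.004 m and z of coupling_centre in the frame of nest below 0.0395 m and angle between coupling_centre's own z axis and vertical below 0.06 rad and angle between the x axis of coupling_centre and the x axis of nest, either way round below 0.1 rad and velocity of joint striker between -0.02 and 0.02 m/s); the robot touches nothing.
It fails at once if the handle is hauled too hard: the striker presses on its rubber back stop with more than 20 N (contact force between back_stop and striker above 20 N).
It fails at once if the striker is shoved forward against the pin by the hand, more than 8 mm past rest, in place of the blow (value of joint striker below -0.008 m and contact force between the fingers and striker above 1 N).
It fails at once if the trip pad is pressed with more than 30 N (contact force between any of the fingers, the arm and sear above 30 N).
It fails at once if the pin is pushed by the hand (more than 3 N) (contact force between the fingers and pin above 3 N).
It fails at once if a bystander (beaker, measuring cup, flask) is moved more than 15 mm (distance of any of beaker, cup, flask from where it was at the start of the episode above 0.015 m).
It also fails if it takes over 69 s, if anything falls off the work surface, if the arm or the gripper's body presses on something with over 40 N, if the wrist force passes 120 N, or if a joint passes its speed limit or range.

## Working session

There is one attempt and no reset: what is moved stays moved. The work goes in short steps, Python scripts to look and compute and a tool call to move; the robot and the scene stay as the last step left them, time stands still between calls to the robot, and variables do not carry over. Pictures are saved under pics/ and viewed, at most 10 in all, crops included, and the job is handed in when it is done.

Besides the shell and the picture viewer there is one more tool, called after "Request:" as name(argument=value, ...), one argument or row to a line, values as JSON. step_arm: Moves the arm, as the interface text tells. Shift numbers are shares of 0.05 m and turn numbers shares of 4 degrees, none past 1 either way. Its arguments: {"type":"object","properties":{"targets":{"type":"array"}},"required":["targets"]}

```bash
mkdir -p pics; cat > h.py <<'E'
import numpy as np, cv2, json
from workcell import readout, get_image, ctrl
def snap(name,f):
    d=get_image(name); cv2.imwrite('pics/%s.png'%f,d['pixels'][:,:,::-1]); np.savez('pics/%s.npz'%f,K=d['intrinsics'],E=d['extrinsics']); return d
def cal(f):
    d=np.load('pics/%s.npz'%f); return d['K'],d['E']
def proj(f,P):
    K,E=cal(f); p=(E[:3,:3]@np.atleast_2d(P).T+E[:3,3:4]); q=K@p; return (q[:2]/q[2]).T
def onz(f,uv,z):
    K,E=cal(f); R=E[:3,:3]; c=-R.T@E[:3,3]; out=[]
    for u,v in np.atleast_2d(uv):
        r=R.T@np.linalg.solve(K,[u,v,1]); out.append(c+r*(z-c[2])/r[2])
    return np.round(np.array(out),1)
def tri(fs,uvs):
    A=[];b=[]
    for f,uv in zip(fs,uvs):
        K,E=cal(f);R=E[:3,:3];c=-R.T@E[:3,3];r=R.T@np.linalg.solve(K,[*uv,1]);r/=np.linalg.norm(r)
        M=np.eye(3)-np.outer(r,r);A.append(M);b.append(M@c)
    return np.linalg.lstsq(np.vstack(A),np.hstack(b),rcond=None)[0]
E
python3 - <<'E'
from h import *
for n in ['scene','side','wrist']: snap(n,n+'0')
o=readout.get_obs(); print(o)
for n in ['scene0','side0','wrist0']:
    K,E=cal(n); print(n,K[0,0],-E[:3,:3].T@E[:3,3],E[2,:3])
E
```

```text
{'t': 0.15, 'qpos': array([ 1.08300712e+00,  4.23659605e-01,  1.63047338e+00, -2.33276473e-05,
        1.08856425e+00, -1.89642965e-02]), 'qvel': array([-3.34856266e-04, -8.53779728e-04, -4.38498580e-03, -2.00184313e-03,
       -3.46446176e-04, -5.23248465e-05]), 'joint_torque': array([ 2.71037979e-04, -5.44981992e+01, -2.73919362e+01,  6.44160435e-02,
        2.04761373e-02, -1.14153165e-04]), 'ee_pos': array([282.26446983, 557.40580718, 404.09984164]), 'orientation': array([-7.29626269e-01, -3.05542682e+00,  1.68767463e-03]), 'ft_force': array([-0.05264398, -0.06615131,  0.36261102]), 'moment': array([-0.01829159,  0.03414402,  0.01458249]), 'grasp_force': 0.0, 'width': 88.06413490638784}
scene0 514.2086066349234 [  24.5408409  -644.52792649  638.53247872] [ 0.48519915  0.66920698 -0.56279996]
side0 534.0037414517149 [  70.31625684 -825.52395633  547.22192101] [ 0.4168448   0.7910805  -0.44769639]
wrist0 391.97217255507275 [222.02512984 587.24828788 384.54556334] [ 0.2206795  -0.11323308 -0.96875117]
```

View pics/scene0.png

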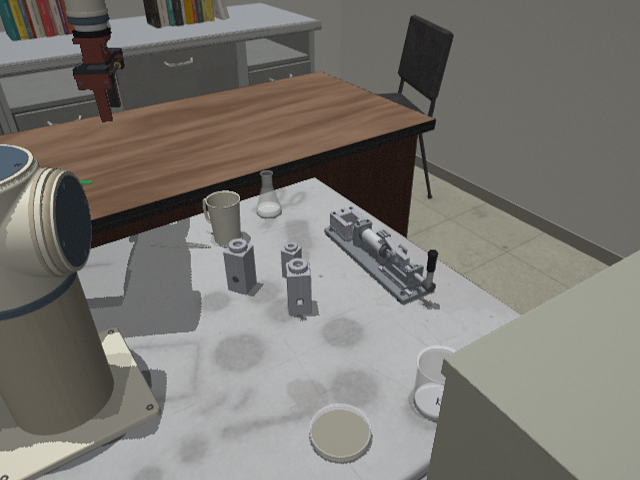

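View pics/side0.png

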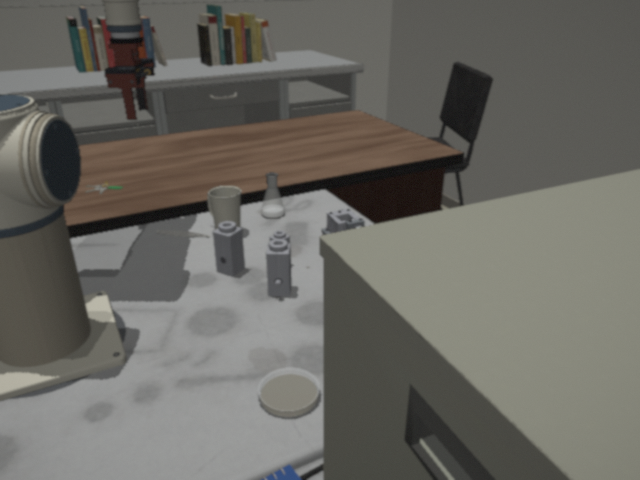

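The scene view shows three couplings: a large one at (240,265), a middle one at (299,288) and the smallest behind it at (291,260). The punch runs from the nest at (345,222) to the handle at (432,265), and the cabinet is in front on the right. In the side view the cabinet hides most of the punch.

```bash
python3 - <<'E'
from h import *
print(onz('scene0',[(291,247)],74), onz('scene0',[(298,266)],90), onz('scene0',[(239,245)],90))
print('nest',onz('scene0',[(344,213)],54),'handle top',onz('scene0',[(433,253)],123),'handle mid',onz('scene0',[(431,268)],98))
print('bed corners',onz('scene0',[(325,232),(404,302),(437,289)],10))
print('by',onz('scene0',[(268,213),(230,238),(435,405)],0))
K,E=cal('wrist0');o=readout.get_obs()
from scipy.spatial.transform import Rotation as R
T=R.from_rotvec(o['orientation']).as_matrix();print(T)
Rc=E[:3,:3];print('cam in tool',T.T@(-Rc.T@E[:3,3]-o['ee_pos']));print(T.T@Rc.T)
E
```

```text
[[441.4  59.5  74. ]] [[408.1 -17.9  90. ]] [[353.3 101.7  90. ]]
nest [[622.  128.8  54. ]] handle top [[ 596.4 -159.4  123. ]] handle mid [[ 588.7 -166.3   98. ]]
bed corners [[ 582.3  145.4   10. ]
 [ 564.4 -134.6   10. ]
 [ 642.  -143.2   10. ]]
by [[ 527.5  306.     0. ]
 [ 403.7  260.5    0. ]
 [ 450.1 -329.5    0. ]]
[[-8.92104750e-01  4.51828359e-01 -4.99432446e-04]
 [ 4.51828635e-01  8.92104205e-01 -9.85443077e-04]
 [ 2.94656746e-07 -1.10477633e-03 -9.99999390e-01]]
cam in tool [67.22348289 -0.57363651 19.55494378]
[[-2.98146032e-04 -9.68751931e-01 -2.48031465e-01]
 [ 9.99999942e-01 -2.47288191e-04 -2.36200283e-04]
 [ 1.67484228e-04 -2.48031520e-01  9.68751948e-01]]
```

Request:
step_arm(
  targets=[
    [[0.4,-1,0,0,0,-1,1],[0.4,-1,0,0,0,-1,1],[0.4,-1,0,0,0,-1,1],[0.4,-1,0,0,0,-1,1],[0.4,-1,0,0,0,-1,1]],
  ],
)

```text
t: 0.78
ee_pos: [382.7, 305.9, 404.6]
orientation: [1.252, 2.881, -0.0]
ft_force: [0.5, 0.6, -0.4]
width: 87.9
grasp_force: 0.0
```

Request:
step_arm(
  targets=[
    [[0.4,-1,0,0,0,-1,1],[0.4,-1,0,0,0,-1,1],[0.4,-1,0,0,0,-1,1],[0.4,-1,0,0,0,-1,1],[0.4,-1,0,0,0,-1,1]],
  ],
)

```text
t: 1.4
ee_pos: [482.7, 55.8, 404.7]
orientation: [1.734, 2.62, 0.0]
ft_force: [0.5, 0.1, 0.0]
width: 87.8
grasp_force: 0.0
```

Request:
step_arm(
  targets=[
    [[0.4,0,0,0,0,-1,1],[0.4,0,0,0,0,-1,1],[0.4,0,0,0,0,-1,1],[0,0,0,0,0,-1,1],[0,0,0,0,0,-1,1]],
  ],
)

```text
t: 2.02
ee_pos: [542.4, 57.5, 404.3]
orientation: [-2.162, -2.278, 0.001]
ft_force: [0.5, 0.1, 0.4]
width: 87.5
grasp_force: 0.0
```

```bash
python3 - <<'E'
from h import *
o=readout.get_obs();print(o['t'],o['ee_pos'],o['orientation'],o['qpos'])
snap('wrist','w1')
E
```

```text
2.025 [542.43997697  57.50022722 404.26897471] [-2.16220953e+00 -2.27837680e+00  9.28342362e-04] [8.37871217e-02 3.07698092e-01 1.80672857e+00 2.00043140e-05
 1.02797291e+00 3.14680249e-02]
```

View pics/w1.png

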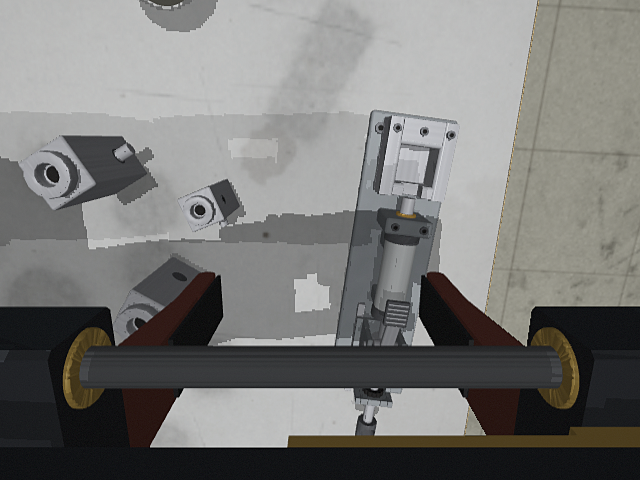

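The wrist view shows the small coupling's boss at (200,210), with a dark hole on its right face at (224,199). The nest pocket is near (415,165), the trip pad at (397,314) and the handle at (367,425). I still need to find the pin side.

```bash
python3 - <<'E'
from h import *
a=cv2.imread('pics/scene0.png')[225:325,215:325]; b=cv2.imread('pics/w1.png')[160:250,150:260]; c=cv2.imread('pics/w1.png')[100:250,350:470]
f=lambda i,s:cv2.resize(i,None,fx=s,fy=s,interpolation=cv2.INTER_CUBIC)
im=np.zeros((600,800,3),np.uint8)
a=f(a,3.6);b=f(b,2.6);c=f(c,3.2)
im[:a.shape[0],:a.shape[1]]=a; im[362:362+b.shape[0],:b.shape[1]]=b; im[:c.shape[0],400:400+c.shape[1]]=c
cv2.imwrite('pics/crop1.png',im)
E
```

```text
(no output)
```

View pics/crop1.png

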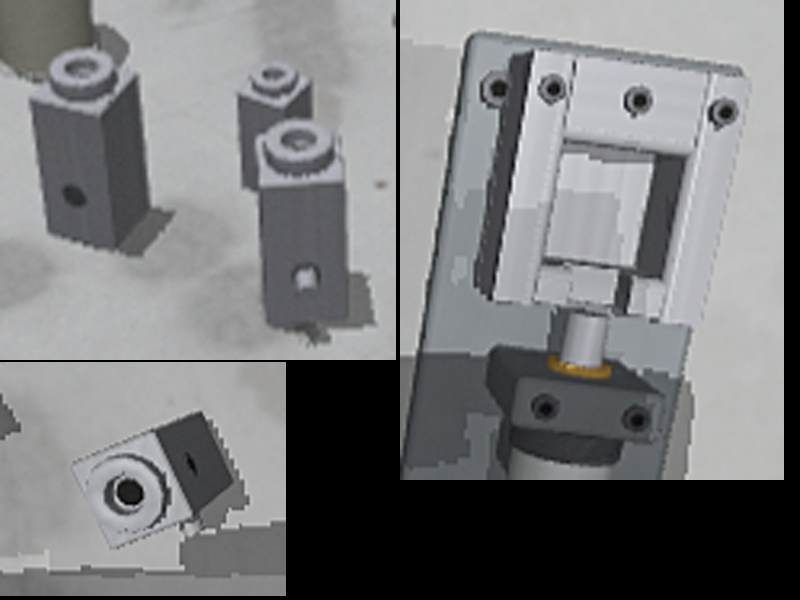

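```bash
python3 - <<'E'
from h import *
B=lambda p:[(150+x/2.6,160+(y-362)/2.6) for x,y in p]
C=lambda p:[(350+(x-400)/3.2,100+y/3.2) for x,y in p]
t=onz('w1',B([(72,463),(157,430),(204,514),(113,548)]),66);print(t,t.mean(0));
for i in range(4):
    d=t[(i+1)%4]-t[i];print(np.linalg.norm(d),np.degrees(np.arctan2(d[1],d[0])))
print('boss',onz('w1',B([(128,492)]),74),'pin tip',onz('w1',B([(190,529)]),24))
n=onz('w1',C([(565,140),(690,150),(675,280),(545,262)]),54);print(n,n.mean(0))
print('bed',onz('w1',C([(475,35),(748,68)]),10))
print('outer L',onz('w1',C([(527,55),(497,298),(748,75),(690,323)]),54))
print('pad',onz('w1',[(397,314)],80),'scenehandle')
print('handle tri',tri(['w1','scene0'],[(367,425),(433,253)]))
E
```

```text
[[424.3  70.3  66. ]
 [451.2  82.1  66. ]
 [465.7  56.   66. ]
 [436.4  43.3  66. ]] [444.4    62.925  66.   ]
29.374308502499233 23.68522155265507
29.857327408862297 -60.94539590092285
31.933994426003157 -156.56581961541534
29.587328368745954 114.13944860943818
boss [[444.1  63.5  74. ]] pin tip [[450.9  41.2  24. ]]
[[605.1 123.4  54. ]
 [637.4 122.6  54. ]
 [637.8  89.3  54. ]
 [603.1  92.2  54. ]] [620.85  106.875  54.   ]
bed [[585.4 150.9  10. ]
 [664.2 146.   10. ]]
outer L [[593.4 143.7  54. ]
 [591.4  82.1  54. ]
 [649.7 141.8  54. ]
 [643.2  78.1  54. ]]
pad [[610.5 -15.8  80. ]] scenehandle
handle tri [ 607.34319551 -131.17083917   92.23133657]
```

Request:
step_arm(
  targets=[
    [[0.4,0.15,-0.4,0,0,-0.4,1],[0.4,0.15,-0.4,0,0,-0.4,1],[0.4,0.15,-0.4,0,0,-0.4,1],[0.4,0.15,-0.4,0,0,-0.4,1],[0,0,-0.4,0,0,0,1]],
  ],
)

```text
t: 2.7
ee_pos: [623.1, 87.9, 303.7]
orientation: [2.282, 2.159, 0.001]
ft_force: [-0.2, 0.0, -0.5]
width: 87.6
grasp_force: 0.0
```

```bash
python3 - <<'E'
from h import *
o=readout.get_obs();print(o['t'],o['ee_pos'],o['orientation'],o['qpos'])
snap('wrist','w2')
a=np.deg2rad(86.4);ex=np.array([np.cos(a),np.sin(a),0]);ey=np.array([-ex[1],ex[0],0]);N=np.array([622,106,0])
im=cv2.imread('pics/w2.png')
for s,z in((16,22),(16,51),(19,54)):
    q=[N+sx*s*ex+sy*s*ey+[0,0,z] for sx,sy in((1,1),(1,-1),(-1,-1),(-1,1))]
    print(z,proj('w2',q).round(0).tolist())
cv2.imwrite('pics/w2z.png',cv2.resize(im[:300,160:560],None,fx=2,fy=2,interpolation=cv2.INTER_CUBIC))
E
```

```text
2.7 [623.08095644  87.89693287 303.68108998] [2.28178889e+00 2.15880589e+00 9.15281754e-04] [1.21228214e-01 5.52474870e-01 1.68393166e+00 1.72488369e-05
 9.04471488e-01 1.76593730e-01]
22 [[293.0, 189.0], [341.0, 189.0], [340.0, 236.0], [294.0, 235.0]]
51 [[290.0, 195.0], [344.0, 196.0], [343.0, 247.0], [291.0, 247.0]]
54 [[285.0, 191.0], [349.0, 191.0], [348.0, 253.0], [286.0, 253.0]]
```

View pics/w2z.png

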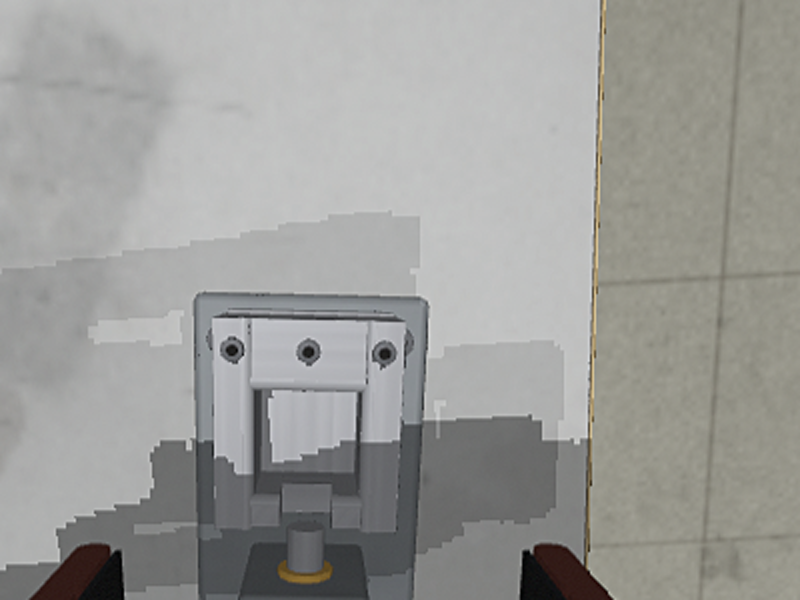

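The nest pocket spans about 254–361 × 388–495 in the zoomed view, so it sits slightly left of my prediction and about 1° clockwise.

```bash
python3 - <<'E'
from h import *
Z=lambda p:[(160+x/2,y/2) for x,y in p]
print('screws',onz('w2',Z([(231,350),(308,351),(385,353)]),54))
print('outer',onz('w2',Z([(213,318),(405,320),(215,530),(397,530)]),54))
print('inner49',onz('w2',Z([(254,430),(362,430)]),50),onz('w2',Z([(308,388)]),54),onz('w2',Z([(308,473)]),22))
print('bed',onz('w2',Z([(195,300),(428,300),(199,600),(415,600),(195,294),(428,298)]),10))
print('striker',onz('w2',Z([(305,550)]),54))
E
```

```text
screws [[599.6 135.6  54. ]
 [622.  134.1  54. ]
 [644.4 132.2  54. ]]
outer [[595.2 145.   54. ]
 [650.5 141.3  54. ]
 [590.1  81.   54. ]
 [646.1  77.9  54. ]]
inner49 [[604.1 110.9  50. ]
 [636.9 109.   50. ]] [[621.4 123.3  54. ]] [[618.8  89.5  22. ]]
bed [[583.6 149.4  10. ]
 [663.  145.   10. ]
 [574.5  39.6  10. ]
 [655.7  35.1  10. ]
 [583.8 151.4  10. ]
 [663.  145.7  10. ]]
striker [[617.4  72.9  54. ]]
```

Request:
step_arm(
  targets=[
    [[-0.5,-0.1,0,0,0,1,1],[-0.5,-0.1,0,0,0,1,1],[-0.5,-0.1,0,0,0,1,1],[-0.5,-0.1,0,0,0,1,1],[-0.5,-0.1,0,0,0,1,1]],
  ],
)

```text
t: 3.38
ee_pos: [495.4, 62.1, 304.8]
orientation: [-1.87, -2.524, 0.001]
ft_force: [0.6, -1.0, -0.2]
width: 87.5
grasp_force: 0.0
```

Request:
step_arm(
  targets=[
    [[-0.5,-0.1,0,0,0,1,1],[-0.5,-0.1,0,0,0,1,1],[0,0,0,0,0,0,1],[0,0,0,0,0,0,1],[0,0,0,0,0,0,1]],
  ],
)

```text
t: 4.0
ee_pos: [448.3, 52.7, 304.9]
orientation: [1.694, 2.645, 0.001]
ft_force: [-0.0, 0.3, 0.6]
width: 87.9
grasp_force: 0.0
```

```bash
python3 - <<'E'
from h import *
o=readout.get_obs();r=o['orientation'];print(o['t'],o['ee_pos'],np.degrees(2*np.arctan2(r[1],r[0])))
snap('wrist','w3')
im=cv2.imread('pics/w3.png')
cv2.imwrite('pics/w3z.png',cv2.resize(im[120:380,180:480],None,fx=2.3,fy=2.3,interpolation=cv2.INTER_CUBIC))
E
```

```text
4.0 [448.25306591  52.67776469 304.87418413] 114.70935050501
```

View pics/w3z.png

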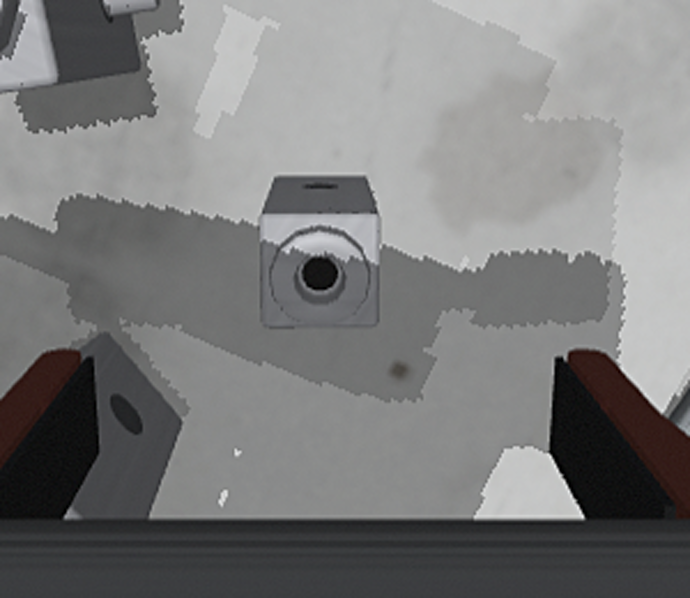

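The coupling's top face spans 261–380 × 212–327 in the zoom and is square to the gripper. Its blank bore is on the far face, so the pin points towards -tool-x, as needed.

```bash
python3 - <<'E'
from h import *
Z=lambda p:[(180+x/2.3,120+y/2.3) for x,y in p]
t=onz('w3',Z([(261,213),(380,212),(380,327),(261,327)]),66);print(t,t.mean(0))
for i in range(4):
    d=t[(i+1)%4]-t[i];print(np.linalg.norm(d),np.degrees(np.arctan2(d[1],d[0])))
print(onz('w3',Z([(320,274)]),72))
E
```

```text
[[423.4  69.9  66. ]
 [450.   82.4  66. ]
 [462.9  55.5  66. ]
 [435.3  42.9  66. ]] [442.9    62.675  66.   ]
29.390644770062483 25.169995916096543
29.83320297923104 -64.37977108020401
30.340072511449247 -155.46227152342217
29.506101064017273 113.78504218622923
[[442.5  63.3  72. ]]
```

Request:
step_arm(
  targets=[
    [[-0.05,0.1,0,0,0,0.1,1],[-0.05,0.1,-0.3,0,0,0,1],[0,0,-0.5,0,0,0,1],[0,0,-0.5,0,0,0,1],[0,0,-0.4,0,0,0,1]],
  ],
)

```text
t: 4.68
ee_pos: [442.3, 62.9, 218.7]
orientation: [-1.684, -2.652, 0.0]
ft_force: [0.4, -0.2, 0.2]
width: 87.8
grasp_force: 0.0
```

Request:
step_arm(
  targets=[
    [[0,0,0,0,0,0,0],[0,0,0,0,0,0,0],[0,0,0,0,0,0,0],[0,0,0,0,0,0,0],[0,0,0,0,0,0,0]],
  ],
)

```text
t: 5.3
ee_pos: [442.5, 62.6, 220.1]
orientation: [1.684, 2.651, 0.001]
ft_force: [0.9, 0.2, 0.4]
width: 41.1
grasp_force: 0.0
```

Request:
step_arm(
  targets=[
    [[0,0,0,0,0,0,0],[0,0,0,0,0,0,0],[0,0,0,0,0,0,0],[0,0,0.4,0,0,0,0],[0,0,0.8,0,0,0,0]],
  ],
)

```text
t: 5.92
ee_pos: [441.3, 62.4, 278.7]
orientation: [-1.683, -2.648, 0.005]
ft_force: [0.3, -0.2, -5.5]
width: 29.8
grasp_force: 30.0
```

Request:
step_arm(
  targets=[
    [[0,0,0.8,0,0,-0.8,0],[0,0,0,0,0,-0.9,0],[0,0,0,0,0,-0.9,0],[0,0,0,0,0,-0.9,0],[0,0,0,0,0,-0.9,0]],
  ],
)

```text
t: 6.55
ee_pos: [441.7, 62.5, 319.0]
orientation: [-2.072, -2.36, 0.002]
ft_force: [-0.2, -0.6, -5.5]
width: 29.5
grasp_force: 30.0
```

```bash
python3 - <<'E'
from h import *
o=readout.get_obs();r=o['orientation'];print(o['t'],o['ee_pos'],np.degrees(2*np.arctan2(r[1],r[0])),r,o['width'],o['grasp_force'])
snap('wrist','w4');snap('scene','s4')
c=o['ee_pos']-[0,0,190]; print(proj('s4',[c]))
u,v=proj('s4',[c])[0].astype(int)
f=lambda i,s:cv2.resize(i,None,fx=s,fy=s,interpolation=cv2.INTER_CUBIC)
a=f(cv2.imread('pics/s4.png')[v-60:v+60,u-50:u+50],4);b=f(cv2.imread('pics/w4.png')[150:450,220:420],1.6)
im=np.zeros((480,720,3),np.uint8);im[:a.shape[0],:a.shape[1]]=a;im[:b.shape[0],400:400+b.shape[1]]=b
cv2.imwrite('pics/c4.png',im)
E
```

```text
6.55 [441.71779674  62.48878153 319.03116162] -262.57965539495933 [-2.07220433e+00 -2.35958544e+00  2.20789047e-03] 29.459393262589565 29.974580705165863
[[289.20306915 222.02849278]]
```

View pics/c4.png

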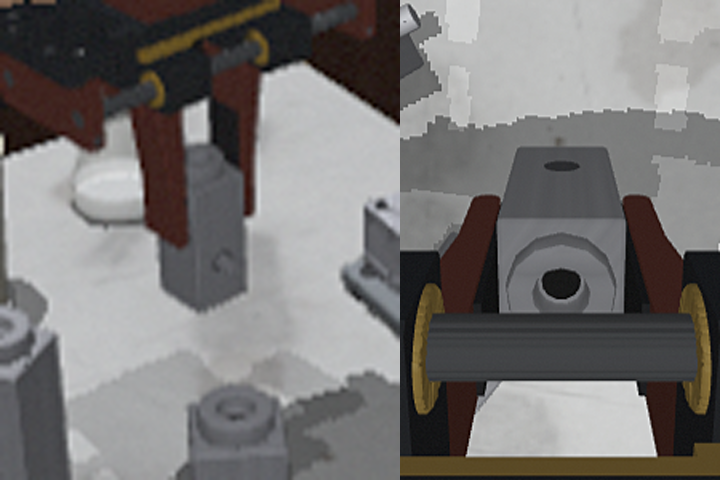

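```bash
python3 - <<'E'
from h import *
p=lambda x,y:(220+(x-400)/1.6,150+y/1.6)
a=np.deg2rad(97.4);ex=np.array([np.cos(a),np.sin(a)]);ey=np.array([-ex[1],ex[0]])
T=np.array([441.7,62.5])
for q,z in((p(561.5,218),165),(p(518,147),99),(p(607,147),99),(p(561,283),173)):
    d=onz('w4',[q],z)[0][:2]-T;print(z,d@ex,d@ey)
E
```

```text
165 14.537655931471633 0.1286857340492743
99 13.80108794033474 14.644451907229145
99 13.907774053563957 -14.814648861009637
173 2.3452414717698864 0.1996057090631509
```

Request:
step_arm(
  targets=[
    [[0.8,0.2,0,0,0,-1,0],[0.8,0.2,0,0,0,-1,0],[0.8,0.2,0,0,0,-0.9,0],[0.8,0.2,0,0,0,0,0],[0.36,0.08,0,0,0,0,0]],
  ],
)

```text
t: 7.28
ee_pos: [621.9, 107.0, 318.8]
orientation: [-2.297, -2.143, 0.0]
ft_force: [-0.3, 0.3, -5.4]
width: 29.9
grasp_force: 30.0
```

Request:
step_arm(
  targets=[
    [[0,0,0,0,0,0,0],[0,0,0,0,0,0,0],[0,0,0,0,0,0,0],[0,0,0,0,0,0,0],[0,0,0,0,0,0,0]],
  ],
)

```text
t: 7.9
ee_pos: [620.1, 106.5, 319.9]
orientation: [2.299, 2.141, 0.0]
ft_force: [0.6, -0.7, -5.4]
width: 29.8
grasp_force: 30.0
```

Request:
step_arm(
  targets=[
    [[0,0,-0.4,0,0,0,0],[0,0,-0.3,0,0,0,0],[0,0,-0.15,0,0,0,0],[0,0,-0.1,0,0,0,0],[0,0,0,0,0,0,0]],
  ],
)

```text
t: 8.52
ee_pos: [620.4, 106.6, 271.8]
orientation: [-2.299, -2.141, 0.001]
ft_force: [0.7, -0.6, -5.1]
width: 30.3
grasp_force: 30.0
```

Request:
step_arm(
  targets=[
    [[0,0,-0.06,0,0,0,0],[0,0,-0.06,0,0,0,0],[0,0,-0.06,0,0,0,0],[0,0,0,0,0,0,0],[0,0,0,0,0,0,0]],
  ],
)

```text
t: 9.15
ee_pos: [620.4, 106.6, 263.2]
orientation: [2.299, 2.141, 0.0]
ft_force: [-0.2, -1.8, -4.6]
width: 29.8
grasp_force: 30.0
```

Request:
step_arm(
  targets=[
    [[0,-0.01,-0.08,0,0,0,0],[0,0,-0.08,0,0,0,0],[0,0,-0.08,0,0,0,0],[0,0,-0.08,0,0,0,0],[0,0,0,0,0,0,0]],
  ],
)

```text
t: 9.78
ee_pos: [620.2, 106.1, 246.7]
orientation: [-2.298, -2.141, 0.001]
ft_force: [-0.5, -1.0, -4.6]
width: 29.5
grasp_force: 30.0
```

Request:
step_arm(
  targets=[
    [[0,0,-0.04,0,0,0,0],[0,0,-0.04,0,0,0,0],[0,0,-0.02,0,0,0,0],[0,0,0,0,0,0,0],[0,0,0,0,0,0,0]],
  ],
)

```text
t: 10.4
ee_pos: [620.4, 106.1, 242.2]
orientation: [2.299, 2.141, 0.0]
ft_force: [0.3, -0.1, -4.6]
width: 29.9
grasp_force: 30.0
```

Request:
step_arm(
  targets=[
    [[0,0,-0.02,0,0,0,0],[0,0,0,0,0,0,0],[0,0,0,0,0,0,0.6],[0,0,0,0,0,0,0.6],[0,0,0,0,0,0,0.6]],
  ],
)

```text
t: 11.02
ee_pos: [620.5, 106.1, 241.2]
orientation: [2.299, 2.141, 0.001]
ft_force: [-0.7, 1.1, 0.5]
width: 52.1
grasp_force: 0.0
```

Request:
step_arm(
  targets=[
    [[0,0,0,0,0,0,0.6],[0,0,0,0,0,0,0.6],[0,0,0.6,0,0,0,0.6],[0,0,1,0,0,0,0.6],[0,0,0.4,0,0,0,0.6]],
  ],
)

```text
t: 11.65
ee_pos: [621.0, 106.2, 343.9]
orientation: [2.297, 2.14, 0.005]
ft_force: [-0.5, 0.3, -0.4]
width: 52.8
grasp_force: 0.0
```

```bash
python3 - <<'E'
from h import *
o=readout.get_obs();print(o['t'],o['ee_pos'],o['width'])
snap('wrist','w5');snap('scene','s5')
f=lambda i,s:cv2.resize(i,None,fx=s,fy=s,interpolation=cv2.INTER_CUBIC)
b=f(cv2.imread('pics/w5.png')[150:350,220:420],2);a=f(cv2.imread('pics/s5.png')[190:310,320:450],3)
im=np.zeros((420,800,3),np.uint8);im[:a.shape[0],:a.shape[1]]=a;im[:b.shape[0],400:400+b.shape[1]]=b
cv2.imwrite('pics/c5.png',im)
E
```

```text
11.65 [621.04748794 106.17831464 343.93477998] 52.81541977791646
```

View pics/c5.png

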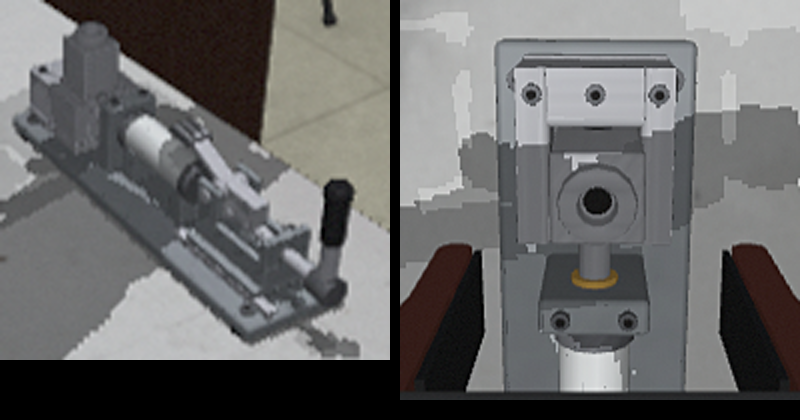

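The coupling sits down in the nest and the pin side meets the striker through the slot. The handle grip in the scene view spans about (433,251) to (431,272). Next I check the cabinet clearance there.

```bash
python3 - <<'E'
from h import *
o=readout.get_obs();print(o['qpos'])
print('cab',tri(['scene0','side0'],[(444,362),(325,240)]))
ex=np.array([.075,.997,0]);N=np.array([620.3,105.5,0]);H=N-265*ex;print(H)
print(proj('s5',[H+[0,0,123],H+[0,0,80],H+[0,0,98]]))
print(onz('s5',[(432.7,251)],123),onz('s5',[(431,271.5)],80))
E
```

```text
[ 1.50452645e-01  5.01044325e-01  1.66260913e+00 -3.30911035e-06
  9.73502766e-01  2.21284747e-01]
cab [ 257.58650005 -473.80242339  342.74027349]
[ 600.425 -158.705    0.   ]
[[434.36675122 252.03683122]
 [431.50162787 271.68953646]
 [432.68241239 263.59019577]]
[[ 600.3 -154.8  123. ]] [[ 600.1 -157.8   80. ]]
```

```bash
python3 - <<'E'
from h import *
print(onz('scene0',[(444,362),(540,304),(640,250)],342),onz('side0',[(325,240),(480,205),(640,170)],342))
E
```

```text
[[ 256.7 -473.7  342. ]
 [ 374.6 -475.   342. ]
 [ 528.2 -482.8  342. ]] [[ 259.9 -471.5  342. ]
 [ 428.2 -475.3  342. ]
 [ 660.5 -483.1  342. ]]
```

Request:
step_arm(
  targets=[
    [[-0.016,-0.22,0,0,0,-0.94,0.6],[-0.016,-0.22,0,0,0,-0.94,0.6],[-0.016,-0.22,0,0,0,-0.94,0.6],[-0.016,-0.22,0,0,0,-0.94,0.6],[-0.016,-0.22,0,0,0,-0.94,0.6]],
  ],
)

```text
t: 12.38
ee_pos: [615.6, 50.7, 338.9]
orientation: [-2.618, -1.733, 0.005]
ft_force: [-0.0, -0.6, 0.2]
width: 52.8
grasp_force: 0.0
```

Request:
step_arm(
  targets=[
    [[-0.016,-0.22,0,0,0,-0.94,0.6],[-0.016,-0.22,0,0,0,-0.94,0.6],[-0.016,-0.22,0,0,0,-0.94,0.6],[-0.016,-0.22,0,0,0,-0.94,0.6],[-0.016,-0.22,0,0,0,-0.94,0.6]],
  ],
)

```text
t: 13.0
ee_pos: [611.7, -4.3, 338.9]
orientation: [-2.866, -1.283, 0.005]
ft_force: [1.1, 0.1, 0.4]
width: 52.8
grasp_force: 0.0
```

Request:
step_arm(
  targets=[
    [[-0.016,-0.22,0,0,0,-0.94,0.6],[-0.016,-0.22,0,0,0,-0.94,0.6],[-0.016,-0.22,0,0,0,-0.94,0.6],[-0.016,-0.22,0,0,0,-0.94,0.6],[-0.016,-0.22,0,0,0,-0.94,0.6]],
  ],
)

```text
t: 13.62
ee_pos: [607.7, -59.2, 338.9]
orientation: [-3.038, -0.797, 0.005]
ft_force: [-0.6, 0.1, 0.2]
width: 52.8
grasp_force: 0.0
```

Request:
step_arm(
  targets=[
    [[-0.016,-0.22,0,0,0,-0.94,0.6],[-0.016,-0.22,0,0,0,-0.94,0.6],[-0.016,-0.22,0,0,0,-0.94,0.6],[-0.016,-0.22,0,0,0,-0.94,0.6],[-0.016,-0.22,0,0,0,-0.94,0.6]],
  ],
)

```text
t: 14.25
ee_pos: [603.7, -114.2, 338.9]
orientation: [-3.127, -0.291, 0.005]
ft_force: [-1.3, 0.0, 0.2]
width: 52.5
grasp_force: 0.0
```

Request:
step_arm(
  targets=[
    [[-0.016,-0.22,0,0,0,-0.94,0.6],[-0.016,-0.22,0,0,0,-0.94,0.6],[-0.016,-0.22,0,0,0,-0.94,0.6],[-0.016,-0.22,0,0,0,-0.94,0.6],[0,0,0,0,0,0,0.6]],
  ],
)

```text
t: 14.88
ee_pos: [600.6, -158.3, 339.2]
orientation: [-3.139, 0.118, 0.004]
ft_force: [-0.3, 0.7, 0.5]
width: 52.5
grasp_force: 0.0
```

```bash
python3 - <<'E'
from h import *
o=readout.get_obs();r=o['orientation'];print(o['t'],o['ee_pos'],np.degrees(2*np.arctan2(r[1],r[0])),r,o['ft_force'])
snap('wrist','w6'); H=np.array([600.4,-158.6,0])
print(proj('w6',[H+[0,0,123],H+[0,0,80]]))
E
```

```text
14.875 [ 600.55118865 -158.31364783  339.18815656] 355.67760632679847 [-3.13869259  0.11844767  0.00437955] [-0.34395461  0.72714236  0.54535301]
[[320.25266112 269.35793923]
 [320.37355488 247.12527615]]
```

View pics/w6.png

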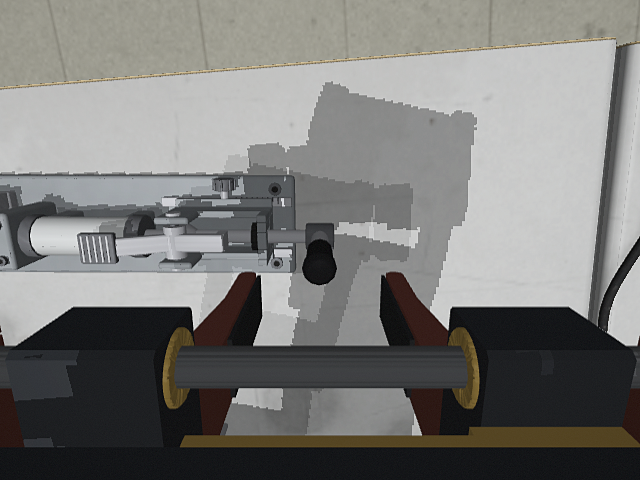

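The handle top is at (320,266), as predicted, centred between the fingers. The trip pad is at (97,248).

Request:
step_arm(
  targets=[
    [[0,0,-0.4,0,0,0,0.6],[0,0,-0.4,0,0,0,0.6],[0,0,-0.4,0,0,0,0.6],[0,0,-0.3,0,0,0,0.6],[0,0,0,0,0,0,0.6]],
  ],
)

```text
t: 15.55
ee_pos: [600.7, -157.7, 264.4]
orientation: [-3.139, 0.118, 0.005]
ft_force: [-0.0, 0.7, -0.5]
width: 52.9
grasp_force: 0.0
```

Request:
step_arm(
  targets=[
    [[0,0,0,0,0,0,0],[0,0,0,0,0,0,0],[0,0,0,0,0,0,0],[0,0,0,0,0,0,0],[0,0,0,0,0,0,0]],
  ],
)

```text
t: 16.18
ee_pos: [601.3, -158.0, 266.7]
orientation: [3.139, -0.118, 0.001]
ft_force: [-1.5, 0.6, 3.4]
width: 17.1
grasp_force: 30.0
```

```bash
python3 - <<'E'
from h import *
print('pad',onz('w6',[(97,248),(79,233),(116,262)],80))
E
```

```text
pad [[610.5 -16.9  80. ]
 [621.1  -7.7  80. ]
 [600.4 -27.   80. ]]
```

Request:
step_arm(
  targets=[
    [[-0.009,-0.12,0,0,0,0,0],[-0.009,-0.12,0,0,0,0,0],[-0.009,-0.12,0,0,0,0,0],[-0.009,-0.12,0,0,0,0,0],[-0.009,-0.12,0,0,0,0,0]],
  ],
)

```text
t: 16.8
ee_pos: [599.2, -186.4, 266.5]
orientation: [-3.135, 0.12, -0.0]
ft_force: [2.9, 24.4, 7.5]
width: 16.9
grasp_force: 30.0
```

Request:
step_arm(
  targets=[
    [[-0.001,-0.02,0,0,0,0,0],[-0.001,-0.02,0,0,0,0,0],[0,0,0,0,0,0,0],[0,0,0,0,0,0,0],[0,0,0,0,0,0,0]],
  ],
)

```text
t: 17.42
ee_pos: [599.0, -188.5, 266.5]
orientation: [-3.136, 0.119, 0.0]
ft_force: [-0.0, 13.7, 7.4]
width: 17.3
grasp_force: 30.0
```

Request:
step_arm(
  targets=[
    [[-0.001,-0.02,0,0,0,0,0],[-0.001,-0.02,0,0,0,0,0],[-0.001,-0.02,0,0,0,0,0],[0,0,0,0,0,0,0],[0,0,0,0,0,0,0]],
  ],
)

```text
t: 18.05
ee_pos: [598.9, -191.2, 266.5]
orientation: [-3.136, 0.119, 0.0]
ft_force: [1.1, 13.1, 6.7]
width: 17.2
grasp_force: 30.0
```

Request:
step_arm(
  targets=[
    [[-0.001,-0.015,0,0,0,0,0],[0,0,0,0,0,0,0],[0,0,0,0,0,0,0],[0,0,0,0,0,0,0],[0,0,0,0,0,0,0]],
  ],
)

```text
t: 18.68
ee_pos: [598.8, -192.0, 266.5]
orientation: [-3.136, 0.119, 0.0]
ft_force: [0.9, 14.0, 8.0]
width: 17.4
grasp_force: 30.0
```

Request:
step_arm(
  targets=[
    [[-0.001,-0.02,0,0,0,0,0],[0,0,0,0,0,0,0],[0,0,0,0,0,0,0],[0,0,0,0,0,0,0],[0,0,0,0,0,0,0]],
  ],
)

```text
t: 19.3
ee_pos: [598.7, -193.0, 266.5]
orientation: [-3.136, 0.119, 0.001]
ft_force: [0.5, 14.3, 7.5]
width: 17.3
grasp_force: 30.0
```

Request:
step_arm(
  targets=[
    [[-0.001,-0.02,0,0,0,0,0],[0,0,0,0,0,0,0],[0,0,0,0,0,0,0],[0,0,0,0,0,0,0],[0,0,0,0,0,0,0]],
  ],
)

```text
t: 19.92
ee_pos: [598.7, -193.9, 266.5]
orientation: [-3.136, 0.119, 0.001]
ft_force: [0.5, 14.4, 7.5]
width: 17.1
grasp_force: 30.0
```

Request:
step_arm(
  targets=[
    [[-0.001,-0.02,0,0,0,0,0],[0,0,0,0,0,0,0],[0,0,0,0,0,0,0],[0,0,0,0,0,0,0],[0,0,0,0,0,0,0]],
  ],
)

```text
t: 20.55
ee_pos: [598.6, -194.8, 266.5]
orientation: [-3.136, 0.119, 0.001]
ft_force: [0.7, 15.4, 8.0]
width: 17.0
grasp_force: 30.0
```

Request:
step_arm(
  targets=[
    [[-0.001,-0.02,0,0,0,0,0],[0,0,0,0,0,0,0],[0,0,0,0,0,0,0],[0,0,0,0,0,0,0],[0,0,0,0,0,0,0]],
  ],
)

```text
t: 21.18
ee_pos: [598.6, -195.8, 266.5]
orientation: [-3.135, 0.119, 0.001]
ft_force: [1.2, 15.2, 7.1]
width: 17.4
grasp_force: 30.0
```

Request:
step_arm(
  targets=[
    [[-0.001,-0.02,0,0,0,0,0],[0,0,0,0,0,0,0],[0,0,0,0,0,0,0],[0,0,0,0,0,0,0],[0,0,0,0,0,0,0]],
  ],
)

```text
t: 21.8
ee_pos: [598.5, -196.8, 266.5]
orientation: [-3.135, 0.119, 0.001]
ft_force: [1.6, 15.9, 8.3]
width: 17.3
grasp_force: 30.0
```

Request:
step_arm(
  targets=[
    [[-0.001,-0.02,0,0,0,0,0],[0,0,0,0,0,0,0],[0,0,0,0,0,0,0],[0,0,0,0,0,0,0],[0,0,0,0,0,0,0]],
  ],
)

```text
t: 22.42
ee_pos: [598.4, -197.8, 266.5]
orientation: [-3.135, 0.119, 0.001]
ft_force: [0.1, 15.8, 7.8]
width: 17.3
grasp_force: 30.0
```

Request:
step_arm(
  targets=[
    [[-0.001,-0.02,0,0,0,0,0],[0,0,0,0,0,0,0],[0,0,0,0,0,0,0],[0,0,0,0,0,0,0],[0,0,0,0,0,0,0]],
  ],
)

```text
t: 23.05
ee_pos: [598.4, -198.4, 266.5]
orientation: [-3.135, 0.119, 0.001]
ft_force: [1.0, 17.0, 8.7]
width: 17.0
grasp_force: 30.0
```

Request:
step_arm(
  targets=[
    [[-0.001,-0.02,0,0,0,0,0],[0,0,0,0,0,0,0],[0,0,0,0,0,0,0],[0,0,0,0,0,0,0],[0,0,0,0,0,0,0]],
  ],
)

```text
t: 23.68
ee_pos: [598.4, -198.6, 266.4]
orientation: [-3.134, 0.119, 0.002]
ft_force: [1.5, 22.6, 10.1]
width: 17.1
grasp_force: 30.0
```

Request:
step_arm(
  targets=[
    [[-0.001,-0.02,0,0,0,0,0],[0,0,0,0,0,0,0],[0,0,0,0,0,0,0],[0,0,0,0,0,0,0],[0,0,0,0,0,0,0]],
  ],
)

```text
t: 24.3
ee_pos: [598.4, -198.9, 266.4]
orientation: [-3.132, 0.119, 0.002]
ft_force: [2.4, 26.7, 9.6]
width: 17.0
grasp_force: 30.0
```

The pull reached 26.7 N, which only happens at the back stop, so the sear has caught. Now I ease off.

Request:
step_arm(
  targets=[
    [[0.001,0.02,0,0,0,0,0],[0.001,0.02,0,0,0,0,0],[0.001,0.02,0,0,0,0,0],[0,0,0,0,0,0,0],[0,0,0,0,0,0,0]],
  ],
)

```text
t: 24.92
ee_pos: [598.4, -197.6, 266.5]
orientation: [-3.135, 0.119, 0.001]
ft_force: [0.6, 15.3, 8.6]
width: 17.2
grasp_force: 30.0
```

Request:
step_arm(
  targets=[
    [[0.001,0.02,0,0,0,0,0],[0.001,0.02,0,0,0,0,0],[0,0,0,0,0,0,0],[0,0,0,0,0,0,0],[0,0,0,0,0,0,0]],
  ],
)

```text
t: 25.55
ee_pos: [598.5, -196.4, 266.5]
orientation: [-3.137, 0.119, 0.001]
ft_force: [-0.2, 12.5, 6.8]
width: 17.1
grasp_force: 30.0
```

Request:
step_arm(
  targets=[
    [[0.001,0.015,0,0,0,0,0],[0,0,0,0,0,0,0],[0,0,0,0,0,0,0],[0,0,0,0,0,0,0],[0,0,0,0,0,0,0]],
  ],
)

```text
t: 26.18
ee_pos: [598.5, -196.2, 266.5]
orientation: [-3.137, 0.118, 0.0]
ft_force: [-0.3, 8.3, 7.3]
width: 17.2
grasp_force: 30.0
```

Request:
step_arm(
  targets=[
    [[0.001,0.015,0,0,0,0,0],[0,0,0,0,0,0,0],[0,0,0,0,0,0,0],[0,0,0,0,0,0,0],[0,0,0,0,0,0,0]],
  ],
)

```text
t: 26.8
ee_pos: [598.5, -195.9, 266.5]
orientation: [-3.138, 0.118, 0.0]
ft_force: [-1.0, 5.4, 6.3]
width: 17.0
grasp_force: 30.0
```

Position is holding while the load falls, so it is caught. One more ease-off, then release and lift.

Request:
step_arm(
  targets=[
    [[0.001,0.025,0,0,0,0,0],[0,0,0,0,0,0,0],[0,0,0,0,0,0,0.5],[0,0,0,0,0,0,0.5],[0,0,0,0,0,0,0.5]],
  ],
)

```text
t: 27.42
ee_pos: [598.4, -195.1, 265.9]
orientation: [-3.139, 0.118, 0.001]
ft_force: [0.0, 0.1, 0.5]
width: 42.7
grasp_force: 0.0
```

Request:
step_arm(
  targets=[
    [[0,0,0,0,0,0,0.5],[0,0,0.3,0,0,0,0.5],[0,0,0.7,0,0,0,0.5],[0,0,0.6,0,0,0,0.5],[0,0,0,0,0,0,0]],
  ],
)

```text
t: 28.05
ee_pos: [599.5, -195.2, 349.7]
orientation: [3.138, -0.118, 0.009]
ft_force: [0.5, 0.1, -0.4]
width: 37.2
grasp_force: 0.0
```

```bash
python3 - <<'E'
from h import *
o=readout.get_obs();r=o['orientation'];print(o['t'],o['ee_pos'],o['width'])
snap('wrist','w7')
cv2.imwrite('pics/w7z.png',cv2.imread('pics/w7.png')[100:400])
E
```

```text
28.05 [ 599.46021652 -195.19854318  349.70420372] 37.15654073311395
```

View pics/w7z.png

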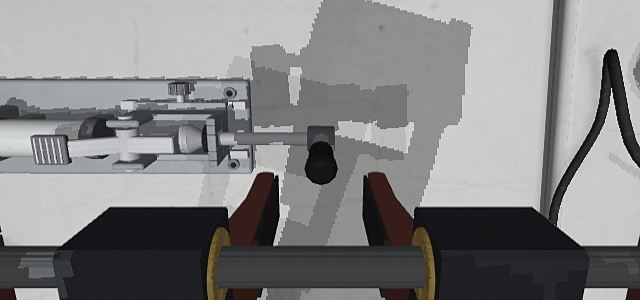

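The handle stays drawn at (321,262) in the full frame. The pad is at about (51,250).

```bash
python3 - <<'E'
from h import *
print(onz('w7',[(51,250),(34,236),(68,264)],82))
E
```

```text
[[610.6 -19.   82. ]
 [620.8 -10.3  82. ]
 [600.2 -27.9  82. ]]
```

Request:
step_arm(
  targets=[
    [[0.04,0.6,-0.1,0,0,0,0],[0.04,0.7,-0.1,0,0,0,0],[0.04,0.7,-0.1,0,0,0,0],[0.04,0.7,-0.1,0,0,0,0],[0.04,0.7,-0.1,0,0,0,0]],
  ],
)

```text
t: 28.72
ee_pos: [608.0, -23.8, 319.7]
orientation: [-3.139, 0.118, 0.004]
ft_force: [0.4, -0.5, 0.7]
width: 0.2
grasp_force: 0.0
```

Request:
step_arm(
  targets=[
    [[0.05,0.15,-0.3,0,0,0,0],[0,0,-0.3,0,0,0,0],[0,0,-0.2,0,0,0,0],[0,0,-0.1,0,0,0,0],[0,0,0,0,0,0,0]],
  ],
)

```text
t: 29.35
ee_pos: [611.0, -18.1, 275.8]
orientation: [3.139, -0.119, -0.001]
ft_force: [-0.7, -0.0, -0.3]
width: 0.5
grasp_force: 0.0
```

Request:
step_arm(
  targets=[
    [[0,0,-0.03,0,0,0,0],[0,0,-0.03,0,0,0,0],[0,0,0,0,0,0,0],[0,0,0,0,0,0,0],[0,0,0,0,0,0,0]],
  ],
)

```text
t: 29.98
ee_pos: [611.1, -17.4, 273.3]
orientation: [3.139, -0.118, 0.0]
ft_force: [0.4, 0.3, 0.1]
width: 0.4
grasp_force: 0.0
```

Request:
step_arm(
  targets=[
    [[0,0,-0.04,0,0,0,0],[0,0,-0.04,0,0,0,0],[0,0,-0.04,0,0,0,0],[0,0,-0.04,0,0,0,0],[0,0,0,0,0,0,0]],
  ],
)

```text
t: 30.6
ee_pos: [611.0, -17.4, 264.9]
orientation: [-3.139, 0.118, 0.001]
ft_force: [0.2, -0.5, -0.4]
width: 0.5
grasp_force: 0.0
```

Request:
step_arm(
  targets=[
    [[0,0,-0.02,0,0,0,0],[0,0,-0.02,0,0,0,0],[0,0,-0.02,0,0,0,0],[0,0,0,0,0,0,0],[0,0,0,0,0,0,0]],
  ],
)

```text
t: 31.22
ee_pos: [611.1, -17.4, 262.4]
orientation: [-3.139, 0.118, -0.0]
ft_force: [-1.1, -0.5, 3.3]
width: 0.5
grasp_force: 1.5
```

Contact at TCP z of about 262.5. Now I press in small steps.

Request:
step_arm(
  targets=[
    [[0,0,-0.02,0,0,0,0],[0,0,-0.02,0,0,0,0],[0,0,-0.02,0,0,0,0],[0,0,0,0,0,0,0],[0,0,0,0,0,0,0]],
  ],
)

```text
t: 31.85
ee_pos: [611.2, -16.8, 260.2]
orientation: [-3.138, 0.118, -0.001]
ft_force: [-2.9, 4.5, 10.4]
width: 0.4
grasp_force: 5.3
```

Request:
step_arm(
  targets=[
    [[0,0,-0.02,0,0,0,0],[0,0,-0.02,0,0,0,0],[0,0,0,0,0,0,0],[0,0,0,0,0,0,0],[0,0,0,0,0,0,0]],
  ],
)

```text
t: 32.48
ee_pos: [611.3, -16.3, 258.0]
orientation: [-3.138, 0.118, -0.002]
ft_force: [-1.3, 6.6, 9.7]
width: 0.4
grasp_force: 4.7
```

Request:
step_arm(
  targets=[
    [[0,0,-0.02,0,0,0,0],[0,0,-0.02,0,0,0,0],[0,0,0,0,0,0,0],[0,0,0,0,0,0,0],[0,0,0,0,0,0,0]],
  ],
)

```text
t: 33.1
ee_pos: [611.5, -16.8, 255.6]
orientation: [-3.138, 0.118, -0.002]
ft_force: [0.8, 6.0, 5.1]
width: 0.5
grasp_force: 3.0
```

Request:
step_arm(
  targets=[
    [[0,0,-0.02,0,0,0,0],[0,0,-0.02,0,0,0,0],[0,0,0,0,0,0,0],[0,0,0,0,0,0,0],[0,0,0,0,0,0,0]],
  ],
)

```text
t: 33.72
ee_pos: [611.5, -16.7, 253.6]
orientation: [-3.138, 0.118, -0.002]
ft_force: [-0.3, 5.8, 6.1]
width: 0.3
grasp_force: 3.3
```

The force dropped, so it has probably fired. I'll lift off and look.

Request:
step_arm(
  targets=[
    [[0,0,0.1,0,0,0,0],[0,0,0.5,0,0,0,0],[0,-0.2,0.7,0,0,0,0],[0,-0.4,0.5,0,0,0,0],[0,0,0,0,0,0,0]],
  ],
)

```text
t: 34.35
ee_pos: [611.5, -48.5, 344.8]
orientation: [3.139, -0.12, 0.005]
ft_force: [0.2, 0.4, -0.0]
width: 0.5
grasp_force: 0.0
```

```bash
python3 - <<'E'
from h import *
o=readout.get_obs();print(o['t'],o['ee_pos'])
snap('wrist','w8');snap('scene','s8')
a=cv2.resize(cv2.imread('pics/s8.png')[190:310,320:450],None,fx=3,fy=3,interpolation=cv2.INTER_CUBIC)
b=cv2.resize(cv2.imread('pics/w8.png'),(400,300))
im=np.zeros((360,800,3),np.uint8);im[:,:390]=a;im[:300,400:]=b
cv2.imwrite('pics/c8.png',im)
E
```

```text
34.35 [611.48111486 -48.53377361 344.80693472]
```

View pics/c8.png

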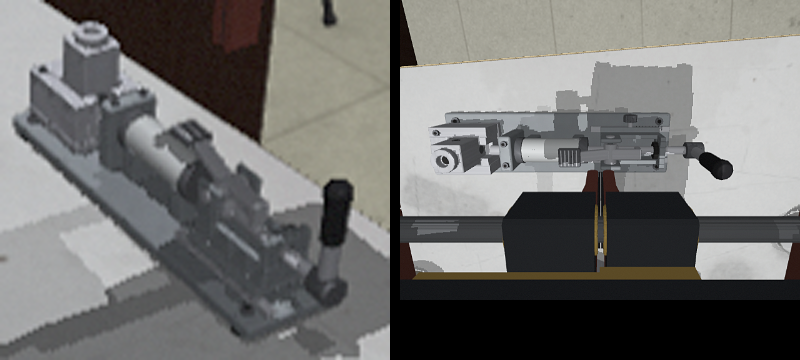

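The handle is back at rest at (338,183) in the crop, and the coupling still stands in the nest at about (92,50). The gripper is clear, so I'm handing in.

```bash
python3 -c "
from h import *
print(ctrl.close_job())"
```

```text
the job is handed in; nothing more can be done
None
```

I seated the coupling, cocked, let go and fired the punch, then handed the job in at about 34 s; I couldn't see whether the pin is fully home, no verdict came back, I didn't re-check the beaker, cup and flask, and I viewed 11 pictures against the limit of 10.

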